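Check a brake lever's stop at the inspection bench

TASK

Check the brake lever that stands between the yellow corner marks: with the outside of the fingers, push it gently towards its bar until it will go no farther, keep it there for about a second, then let it spring back. Then press the green button if the lever stopped clearly short of the bar, or the red button if it came all the way to the bar. Pinch and lift nothing, and leave the other lever, the other button and everything else on the bench alone.

Things in the scene. Friction and masses are not known exactly. Their poses are not given: they have to be found in the camera images.
- marks: Four yellow corner marks taped on the table around one of the two lever stands (outline 250 x 270 mm); origin at the middle, on the table. The stand to be checked stands with its foot within 20 mm of this origin. The other stand stands on a plain grey mat, about 0.4 m away.
- foot_a (a point): Lever sample A: centre of the underside of its white base plate (140 x 200 x 12 mm), on the table. Its orientation gives the stand's yaw; the stand's own frame: x from the robot's side towards the bar (the way the lever is pushed), y along the bar. Fixed to the table; highest part 118 mm above it. Samples A and B look alike.
- bar_a: Lever sample A: the level handlebar with its black rubber grip (radius 15 mm), fixed, held by a post at each end. Origin on the bar's centre line, 35 mm to +x of the foot point and 100 mm above the table; the bar runs along y.
- pivot_a (a point): Lever sample A: pivot of the lever (upright axis), 100 mm above the table, at x +5, y +60 mm in the stand's frame; 30 mm on the robot's side of the bar's centre line.
- press_a (a point): Lever sample A: where to press the red-coated metal lever (round rod of 10 mm diameter), on the rod's centre line, 105 mm from the pivot, 100 mm above the table. It moves with the lever; released, it lies 64 mm on the robot's side of the bar's centre line. The lever's end, a 16 mm ball, is 20 mm farther out.
- lever_a (a joint): Angle of lever A about its pivot, rad: 0 released, growing as it is pushed towards the bar (counter-clockwise seen from above). Springs back by itself; pushing takes about 2 N at the start, 4 to 6 N just before the stop. At 0.42 it lies along the grip. A sound lever stops by 0.30 (gap to the grip over 10 mm), a faulty one beyond 0.36 (at the grip); which sample is which is not known.
- foot_b (a point): Lever sample B: centre of the underside of its white base plate (140 x 200 x 12 mm), on the table. Its orientation gives the stand's yaw; the stand's own frame: x from the robot's side towards the bar (the way the lever is pushed), y along the bar. Fixed to the table; highest part 118 mm above it. Samples A and B look alike.
- bar_b: Lever sample B: the level handlebar with its black rubber grip (radius 15 mm), fixed, held by a post at each end. Origin on the bar's centre line, 35 mm to +x of the foot point and 100 mm above the table; the bar runs along y.
- pivot_b (a point): Lever sample B: pivot of the lever (upright axis), 100 mm above the table, at x +5, y +60 mm in the stand's frame; 30 mm on the robot's side of the bar's centre line.
- press_b (a point): Lever sample B: where to press the red-coated metal lever (round rod of 10 mm diameter), on the rod's centre line, 105 mm from the pivot, 100 mm above the table. It moves with the lever; released, it lies 64 mm on the robot's side of the bar's centre line. The lever's end, a 16 mm ball, is 20 mm farther out.
- lever_b (a joint): Angle of lever B about its pivot, rad: 0 released, growing as it is pushed towards the bar (counter-clockwise seen from above). Springs back by itself; pushing takes about 2 N at the start, 4 to 6 N just before the stop. At 0.42 it lies along the grip. A sound lever stops by 0.30 (gap to the grip over 10 mm), a faulty one beyond 0.36 (at the grip); which sample is which is not known.
- green_top (a point): Centre of the top of the round green push button (32 mm across; means: passed) on its own grey box, 66 mm square and 55 mm tall; pressed straight down.
- green (a joint): Travel of the green button, m: 0 up, 0.006 fully down (4.5 N), springs back up. It counts from 0.004.
- red_top (a point): Centre of the top of the round red push button (32 mm across; means: failed) on its own grey box, 66 mm square and 55 mm tall; pressed straight down.
- red (a joint): Travel of the red button, m: 0 up, 0.006 fully down (4.5 N), springs back up. It counts from 0.004.
- petri_dish: Bystander, loose, to be left alone: clear closed petri dish, 90 mm across, 19 mm high; origin under its centre.
- slide_box: Bystander, loose, to be left alone: blue slide box, 90 x 35 x 32 mm; origin under its centre.
- cleaner: Bystander, loose, to be left alone: amber bottle, 52 mm across, 150 mm high; origin under its centre.
- driver: Bystander, loose, to be left alone: screwdriver with orange handle; origin under its centre.
- mug: Bystander, loose, to be left alone: white mug, 76 mm across, 90 mm high; origin under its centre.
- jar: Bystander, loose, to be left alone: small jar, 56 mm across, 60 mm high; origin under its centre.
- gauge_block: Bystander, loose, to be left alone: steel gauge block, 30 x 50 x 20 mm; origin under its centre.
There are look-alikes about, which are no part of the job. What is shaped like the part that bears red_top but pink is not meant.

How it is judged:
On the way, in this order (a step that is already met when the one before it is completed fails the run):
1. the lever between the yellow marks is pushed in to its stop by the fingers and kept there (((horizontal distance between foot_a and marks below 0.08 m and value of joint lever_a above 0.215 rad and contact force between the fingers and lever_a above 1 N) or (horizontal distance between foot_b and marks below 0.08 m and value of joint lever_b above 0.38 rad and contact force between the fingers and lever_b above 1 N))), for 0.6 s.
2. that lever is let back to its rest (((horizontal distance between foot_a and marks below 0.08 m and value of joint lever_a below 0.05 rad) or (horizontal distance between foot_b and marks below 0.08 m and value of joint lever_b below 0.05 rad))), for 0.1 s.
3. the true button is pressed: green if it stopped short of the bar, red if not (((horizontal distance between foot_a and marks below 0.08 m and value of joint green above 0.004 m) or (horizontal distance between foot_b and marks below 0.08 m and value of joint red above 0.004 m))), for 0.05 s.
At the end, for the whole second after the job is handed in: After the checked lever was held at its stop for at least 0.6 s (within 0.03 rad), let back, and the right button pressed (at least 4 mm): both levers are released (under 0.05 rad), both buttons are up (within 1.5 mm), and every bystander is within 15 mm of its start (value of joint each of lever_a, lever_b below 0.05 rad and value of joint each of green, red below 0.0015 m and distance of each of petri_dish, slide_box, cleaner, driver, mug, jar, gauge_block from where it was at the start of the episode below 0.015 m); the robot touches nothing.
It fails at once if the lever outside the yellow marks is pushed ((horizontal distance between foot_a and marks below 0.08 m and value of joint lever_b above 0.06 rad) or (horizontal distance between foot_b and marks below 0.08 m and value of joint lever_a above 0.06 rad)).
It fails at once if the wrong button is pressed ((horizontal distance between foot_a and marks below 0.08 m and value of joint red above 0.003 m) or (horizontal distance between foot_b and marks below 0.08 m and value of joint green above 0.003 m)).
It fails at once if a lever is forced: pushed or squeezed with more than 40 N (contact force between anything else and lever_a above 40 N or contact force between anything else and lever_b above 40 N).
It fails at once if the fingers press on a bar (pinching it together with its lever) (contact force between the fingers and bar_a above 3 N or contact force between the fingers and bar_b above 3 N).
It fails at once if a bystander is shifted more than 15 mm, lifted or carried (distance of any of petri_dish, slide_box, cleaner, driver, mug, jar, gauge_block from where it was at the start of the episode above 0.015 m).
It also fails if it takes over 48 s, if anything falls off the work surface, if the arm or the gripper's body presses on something with over 40 N, if the wrist force passes 120 N, or if a joint passes its speed limit or range.

ROBOT

A 6-joint arm with a two-finger parallel gripper is mounted at the origin on the work surface. World frame = base frame: x ahead of the robot, y to its left, z up, the work surface at z = 0. Lengths are in m, angles in rad, forces in N, time in s.
With the tool pointing down it reaches from about 0.25 to 0.725 m from the base axis. Payload 4 kg.
Tool frame: the origin (TCP) lies at the very end of the fingers, on their centre line; the grasp point (between the pads) lies 19 mm behind it; z points along the fingers, y is the line along which they close (so a half turn about z gives the same grasp; the last joint's range is limited). The gripper opens to 85 mm and grips with 20 to 120 N. Pads are 22 mm wide; open, the fingers measure 114 mm over their backs; the gripper's body (76 mm by 85 mm) begins 54 mm behind the grasp point. The pads swing forward as they close: fully open they stand 13 mm farther back than shut.
Start: joints at [-1.324, 0.241, 0.005, 1.335, 0, 1.571], TCP at [0.122, -0.485, 0.231] pointing down, gripper open.
Joint ranges: [-2.72, 2.72], [-1.05, 1.87], [-1.09, 1.28], [-1.99, 2.15], [-1.42, 1.44], [-3.14, 3.14]. Speed limits (rad/s): [2.79, 2.79, 3.14, 3.14, 3.14, 3.14].

INTERFACE

Orientations are given as a unit quaternion [x, y, z, w].
In Python, from workcell import bot, vision, workorder, boxes_of gives the robot as it stands.
- The arm moves only by the tool send_rows, never from a script. Its argument "motion" is text: rows parted by semicolons, each of 5 numbers parted by spaces: the closure, from -1 (fully open) to 1 (shut), so that 0 is half open, then the shift along the tool's x, y, z in cm, then the turn about the tool's z in rad. In form: claw x y z twist; .... A call has 1 to 5 rows; each row is the pose to reach, as a shift and turn from the pose commanded when the call began, along the tool's axes at that moment; what a row does not reach only later rows make up. A row lasts 1/10 s, in which the tool goes at most 50 mm and 8.59 degrees, less where a joint would pass 70% of its speed; a pose out of reach is approached as far as the arm can. A call with a gripper value outside its range is refused whole. The fingers move at their own pace and stop on an object; the grip force is fixed at half the most. Time passes only in rows, so rows that repeat a pose let the fingers close. It gives the time, the measured TCP pose, the force, the opening and the grip force at its end, in the units of the state.
- bot.get_obs(): the state, without advancing time (a new reading comes with each control period).
- vision.camera(name): name is "scene" or "top" or "wrist"; returns the picture (400x640x3 uint8, red, green, blue); there is no depth.
- vision.camera_model(name): a dict with "fov_y" (degrees; the focal length in pixels is half the picture's height over the tangent of half this angle, whatever the lens; pixels are square), "cx", "cy" (the principal point, pixels), "world_from_camera" (4x4, takes a point from camera to world coordinates); the wrist camera has in their place "hand_eye" (4x4, takes a point from camera to tool coordinates, whose origin is the TCP and whose axes are the flange's). Camera axes: x right, y down, z forward; pixel columns grow to the right and rows downward; lengths in m; the calibration is good to about 2 mm. A picture is of the moment at which its call begins: read the wrist's pose just before it. camera_model takes no time and is no camera call.
- workorder.job_done(): hands the job in; it is judged then, once.
Trained networks look in the newest picture that a camera, given by its name, has taken for a name from the list of things; names that differ only in an ending like _2 or _b are one class to them, and where a whole thing is asked for, a point or a joint stands for the part that bears it (a point fixed in the world has none). Each returns a list of dicts, best first, with "conf" (0 to 1); they miss things now and then, are a little off and sometimes report something else, mostly with a low value. They report only what shows in the picture. A call takes as long as a camera call. They do not tell look-alikes from the thing itself.
- boxes_of(camera, target): "rect" ([centre column, centre row, width, height] in pixels, round what is visible of it).
The state is a dict: "clock": time; "joint_pos": joint angles; "joint_vel": joint speeds; "tau": joint torques, N m; "eef_pos": TCP position; "tool_rot": TCP orientation; "ft_force": force on the tool from outside, world axes, zero at the start; "ft_torque": the same for the moment, N m; "grip_width": finger opening in m; "grasp_force": force on a finger pad.
Only numpy, scipy, OpenCV 4.12 (cv2) and the standard library are available. Lean on these libraries where they do the work, as an engineer would, in place of code of your own. Each camera call takes 0.05 s, during which the arm holds its last target. There are 200 camera calls.

## Working session

There is one attempt and no reset: what is moved stays moved. The work goes in short steps, Python scripts to look and compute and a tool call to move; the robot and the scene stay as the last step left them, time stands still between calls to the robot, and variables do not carry over. Pictures are saved under pics/ and viewed, at most 10 in all, crops included, and the job is handed in when it is done.

Besides the shell and the picture viewer there is one more tool, called after "Request:" by a JSON object that holds its "op" and its "data". send_rows: Moves the arm, as the interface text tells. Its arguments: {"type":"object","properties":{"motion":{"type":"string"}},"required":["motion"]}

```bash
mkdir -p pics; cat > h.py <<'E'
import numpy as np,cv2
from workcell import bot,vision,workorder,boxes_of
from scipy.spatial.transform import Rotation as R
def model(n):
    m=vision.camera_model(n); f=200/np.tan(np.radians(m['fov_y'])/2)
    if 'world_from_camera' in m: T=np.array(m['world_from_camera'])
    else:
        o=bot.get_obs(); W=np.eye(4); W[:3,:3]=R.from_quat(o['tool_rot']).as_matrix(); W[:3,3]=o['eef_pos']; T=W@np.array(m['hand_eye'])
    return f,m['cx'],m['cy'],T
def px2w(n,u,v,z,M=None):
    f,cx,cy,T=M or model(n); d=T[:3,:3]@np.array([(u-cx)/f,(v-cy)/f,1]); return T[:3,3]+d*(z-T[2,3])/d[2]
def w2px(n,p,M=None):
    f,cx,cy,T=M or model(n); q=T[:3,:3].T@(np.array(p)-T[:3,3]); return q[0]/q[2]*f+cx,q[1]/q[2]*f+cy
def snap(n,name):
    im=vision.camera(n); cv2.imwrite('pics/'+name,cv2.cvtColor(im,cv2.COLOR_RGB2BGR)); return im
E
python3 - <<'E'
from h import *
np.set_printoptions(precision=3,suppress=True)
snap('top','t0.png');snap('scene','s0.png')
for n in('top','scene'):
    f,cx,cy,T=model(n);print(n,f,cx,cy,T)
for t,z in(('foot_a',.06),('marks',0),('green_top',.06),('red_top',.06),('lever_a',.1)):
    for b in boxes_of('top',t)[:4]: print(t,round(b['conf'],2),np.round(b['rect']),px2w('top',*b['rect'][:2],z))
print(bot.get_obs())
E
```

```text
top 364.56627579602576 317.8105969843187 201.1065846088678 [[ 0.014 -0.986  0.168  0.406]
 [-1.    -0.017 -0.014  0.004]
 [ 0.016 -0.167 -0.986  1.221]
 [ 0.     0.     0.     1.   ]]
scene 496.6097622006595 321.557811874719 206.66945704591794 [[ 0.14   0.805 -0.577  1.288]
 [ 0.99  -0.123  0.068 -0.078]
 [-0.016 -0.581 -0.814  1.066]
 [ 0.     0.     0.     1.   ]]
foot_a 0.85 [394. 206.  68.  49.] [ 0.591 -0.259  0.06 ]
foot_a 0.56 [230. 208.  75.  53.] [0.575 0.27  0.06 ]
marks 0.57 [238. 212.  88.  80.] [0.571 0.256 0.   ]
green_top 0.52 [295. 252.   8.   7.] [0.439 0.057 0.06 ]
red_top 0.66 [382. 270.  13.   6.] [ 0.387 -0.216  0.06 ]
red_top 0.46 [332. 245.   8.  10.] [ 0.464 -0.059  0.06 ]
lever_a 0.51 [232. 207.  42.  12.] [0.573 0.254 0.1  ]
{'clock': 0.35, 'joint_pos': array([-1.324,  0.241,  0.005,  1.335,  0.   ,  1.571]), 'joint_vel': array([ 0.   , -0.002,  0.001, -0.   , -0.001,  0.   ]), 'tau': array([  0.001, -37.179,  25.228,   0.007,   0.   ,   0.   ]), 'eef_pos': array([ 0.122, -0.485,  0.231]), 'tool_rot': array([ 0.992,  0.123, -0.   , -0.   ]), 'ft_force': array([ 0.734, -0.491,  0.4  ]), 'ft_torque': array([-0.033, -0.042,  0.038]), 'grasp_force': 0.0, 'grip_width': 0.08535290343664033}
```

View pics/t0.png

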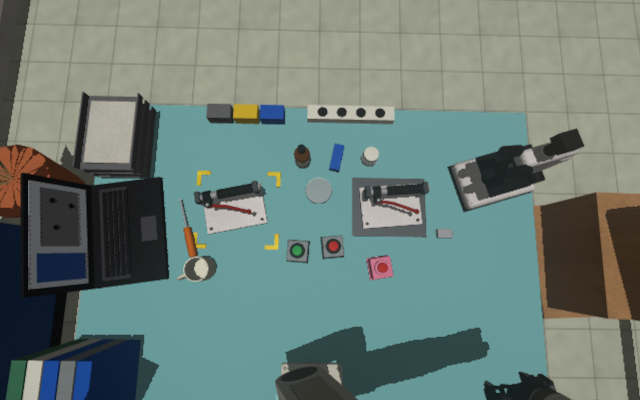

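View pics/s0.png

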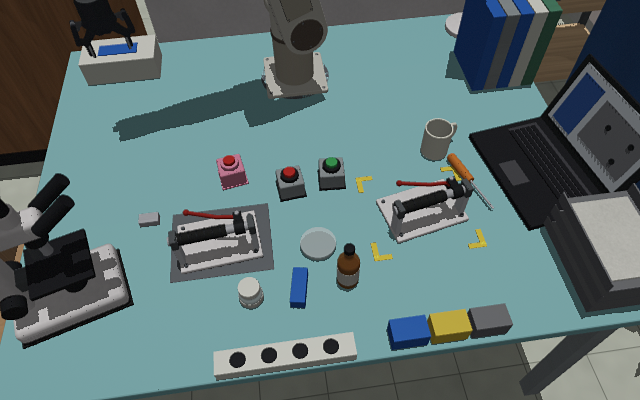

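The stand to check is the left one, at about (232,208) in the top view, inside the yellow marks. The true buttons are green (297,250) and red (333,246). The pink box at (380,267) is the decoy. I'll go over the stand for a close look.

Request:
{"op": "send_rows", "data": {"motion": "1 3.1 -3.3 -1 0; 1 6.2 -6.7 -2 0; 1 9.3 -10 -3 0; 1 12.4 -13.4 -4 0; 1 15.5 -16.7 -5 0"}}

```text
clock: 0.85
eef_pos: [0.232, -0.2834, 0.2818]
tool_rot: [0.992, 0.123, 0.0, 0.0]
ft_force: [0.6, -0.4, -0.1]
grip_width: 0.0122
grasp_force: 0.0
```

Request:
{"op": "send_rows", "data": {"motion": "1 3.1 -3.3 -1 0; 1 6.2 -6.7 -2 0; 1 9.3 -10 -3 0; 1 12.4 -13.4 -4 0; 1 15.5 -16.7 -5 0"}}

```text
clock: 1.35
eef_pos: [0.3416, -0.0834, 0.3321]
tool_rot: [0.992, 0.123, 0.001, 0.0]
ft_force: [0.5, -0.9, 0.3]
grip_width: -0.0001
grasp_force: 0.0
```

Request:
{"op": "send_rows", "data": {"motion": "1 3.1 -3.3 0 0; 1 6.2 -6.7 0 0; 1 9.3 -10 0 0; 1 12.4 -13.4 0 0; 1 12.4 -15 0 0"}}

```text
clock: 1.85
eef_pos: [0.4268, 0.0939, 0.3303]
tool_rot: [0.992, 0.125, -0.0, -0.0]
ft_force: [-0.1, -0.1, 1.0]
grip_width: -0.0003
grasp_force: 0.0
```

```bash
python3 - <<'E'
from h import *
np.set_printoptions(precision=3,suppress=True)
o=bot.get_obs();print(o['clock'],o['eef_pos'],o['tool_rot'],o['joint_pos'])
snap('wrist','w0.png');print(model('wrist'))
for t,z in(('foot_a',.0),('marks',0),('green_top',.06),('red_top',.06),('lever_a',.1),('bar_a',.1)):
    for b in boxes_of('wrist',t)[:3]: print(t,round(b['conf'],2),np.round(b['rect']),px2w('wrist',*b['rect'][:2],z))
E
```

```text
1.85 [0.427 0.094 0.33 ] [ 0.992  0.125 -0.    -0.   ] [0.216 0.092 0.08  1.559 0.001 3.107]
(np.float64(296.82311402985977), 314.4604723012757, 200.9888627392583, array([[ 0.249, -0.932, -0.263,  0.492],
       [-0.969, -0.24 , -0.065,  0.112],
       [-0.002,  0.271, -0.963,  0.474],
       [ 0.   ,  0.   ,  0.   ,  1.   ]]))
foot_a 0.95 [564. 102. 151. 127.] [ 0.608 -0.251  0.   ]
foot_a 0.8 [222.  41. 144.  79.] [0.561 0.266 0.   ]
green_top 0.69 [349. 166.  24.  20.] [0.439 0.044 0.06 ]
red_top 0.73 [431. 173.  29.  25.] [ 0.458 -0.071  0.06 ]
red_top 0.59 [517. 243.  26.  23.] [ 0.389 -0.234  0.06 ]
red_top 0.19 [564. 100. 152. 125.] [ 0.594 -0.208  0.06 ]
lever_a 0.9 [608. 108.  60.  41.] [ 0.589 -0.234  0.1  ]
lever_a 0.63 [212.  22.  96.  43.] [0.564 0.244 0.1  ]
bar_a 0.61 [614.  74.  46.  33.] [ 0.625 -0.223  0.1  ]
bar_a 0.22 [349. 163.  25.  26.] [0.449 0.051 0.1  ]
```

View pics/w0.png

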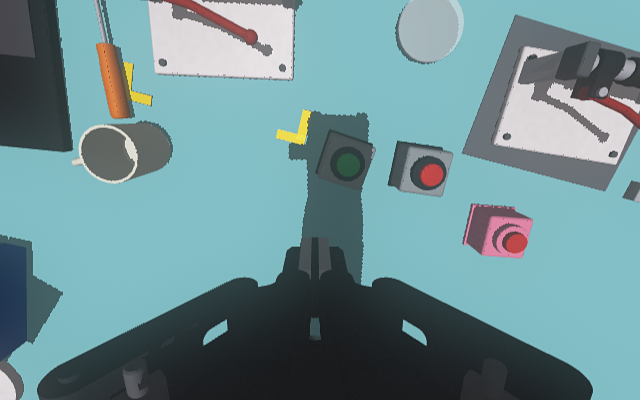

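The wrist view shows the stand cut off at the top: lever ball at (251,38), near plate corners at (155,76) and (293,80). Joint 6 is near its limit, so I'll turn the tool about -90° and push with a finger's back. I'll re-centre at the same time.

Request:
{"op": "send_rows", "data": {"motion": "1 1.6 -1.8 0 -0.14; 1 3.2 -3.6 0 -0.28; 1 4.8 -5.4 0 -0.42; 1 6.4 -7.2 0 -0.56; 1 7.8 -9 0 -0.7"}}

```text
clock: 2.7
eef_pos: [0.4792, 0.1964, 0.3316]
tool_rot: [0.889, 0.457, 0.0, 0.0]
ft_force: [0.2, -1.5, -1.1]
grip_width: 0.0001
grasp_force: 0.0
```

Request:
{"op": "send_rows", "data": {"motion": "1 0 0 0 -0.14; 1 0 0 0 -0.28; 1 0 0 0 -0.42; 1 0 0 0 -0.56; 1 0 0 0 -0.7"}}

```text
clock: 3.2
eef_pos: [0.4787, 0.1955, 0.3316]
tool_rot: [0.678, 0.735, 0.0, 0.0]
ft_force: [-0.3, 0.3, 0.5]
grip_width: -0.0001
grasp_force: 0.0
```

```bash
python3 - <<'E'
from h import *
np.set_printoptions(precision=3,suppress=True)
o=bot.get_obs();print(o['clock'],o['eef_pos'],o['tool_rot'],o['joint_pos'])
snap('wrist','w1.png')
M=model('wrist');print(M)
for t,z in(('foot_a',.0),('green_top',.06),('red_top',.06),('lever_a',.1),('bar_a',.1)):
    for b in boxes_of('wrist',t)[:3]: print(t,round(b['conf'],2),np.round(b['rect']),px2w('wrist',*b['rect'][:2],z))
import pickle;pickle.dump(M,open('M1.pkl','wb'))
E
```

```text
3.2 [0.479 0.195 0.332] [0.678 0.735 0.    0.   ] [ 0.388  0.258  0.286  1.598 -0.     1.879]
(np.float64(296.82311402985977), 314.4604723012757, 200.9888627392583, array([[ 0.997,  0.079,  0.024,  0.473],
       [ 0.083, -0.959, -0.269,  0.264],
       [ 0.002,  0.27 , -0.963,  0.475],
       [ 0.   ,  0.   ,  0.   ,  1.   ]]))
foot_a 0.75 [396. 112. 118. 177.] [0.598 0.281 0.   ]
green_top 0.66 [279. 264.  10.  20.] [0.435 0.043 0.06 ]
green_top 0.5 [394. 114. 120. 179.] [0.581 0.276 0.06 ]
lever_a 0.57 [394. 122.  38. 116.] [0.571 0.266 0.1  ]
bar_a 0.71 [437. 116.  26. 140.] [0.622 0.278 0.1  ]
bar_a 0.69 [325.  15.  85.  29.] [0.478 0.376 0.1  ]
```

View pics/w1.png

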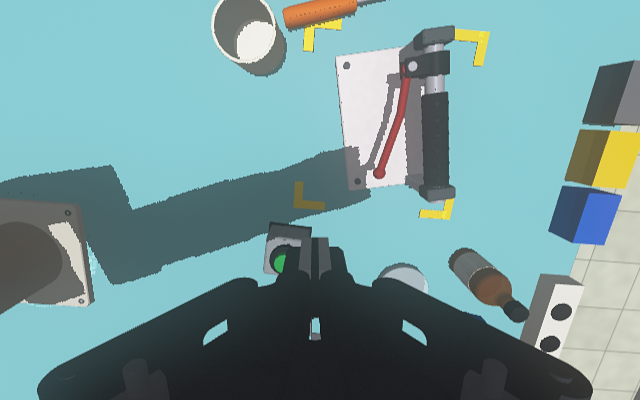

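This view shows the whole stand: pivot screw (412,66), lever ball (379,173), near plate corners (336,57) and (350,190), and grip from (434,94) to (435,186). I'll fit the stand pose to these.

```bash
python3 - <<'E'
from h import *
import pickle
from scipy.optimize import least_squares
np.set_printoptions(precision=4,suppress=True)
M=pickle.load(open('M1.pkl','rb'))
P=[((412,66),(.005,.06,.11)),((379,173),(-.0355,-.058,.1)),((336,57),(-.07,.1,.012)),((350,190),(-.07,-.1,.012))]
def tf(p,q): c,s=np.cos(p[2]),np.sin(p[2]);return np.array([p[0]+c*q[0]-s*q[1],p[1]+s*q[0]+c*q[1],q[2]])
f=lambda p:np.concatenate([np.array(w2px(0,tf(p,q),M))-u for u,q in P])
r=least_squares(f,[.57,.26,.1]);p=r.x;print('pose',p,'res',r.fun)
print('press',tf(p,(-.029,-.0394,.1)),'ball',tf(p,(-.0355,-.058,.1)),px2w(0,379,173,.1,M),'pivot',px2w(0,412,66,.11,M))
for a in((-.125,.135),(-.125,-.135),(.125,-.135),(.125,.135)):print(w2px(0,tf(p,(*a,0)),M))
# buttons via colour in top camera
im=vision.camera('top');h=cv2.cvtColor(im,cv2.COLOR_RGB2HSV)
for n,m,w in(('g',(h[...,0]>45)&(h[...,0]<75)&(h[...,1]>150),(285,235,310,265)),('r',((h[...,0]<8)|(h[...,0]>172))&(h[...,1]>150),(320,232,346,262))):
    ys,xs=np.nonzero(m[w[1]:w[3],w[0]:w[2]]);print(n,len(xs),px2w('top',xs.mean()+w[0],ys.mean()+w[1],.062))
E
```

```text
pose [0.5862 0.2684 0.2099] res [-0.6759  1.278   1.7098 -0.7835 -0.2809 -1.474  -0.8742  0.8673]
press [0.566  0.2238 0.1   ] ball [0.5635 0.2043 0.1   ] [0.5615 0.2031 0.1   ] pivot [0.5791 0.3295 0.11  ]
(np.float64(294.4814587539154), np.float64(36.06342733789816))
(np.float64(317.74305442784174), np.float64(213.27312182843994))
(np.float64(467.6757625619106), np.float64(194.96214239862866))
(np.float64(469.92372005681716), np.float64(11.107194478468074))
g 66 [0.4456 0.0523 0.062 ]
r 76 [ 0.4608 -0.0616  0.062 ]
```

Stand pose is (0.586, 0.268), yaw 0.21, and the predicted corner marks match the picture. I'll align the tool and descend on the robot's side of the lever.

Request:
{"op": "send_rows", "data": {"motion": "1 1.2 2.9 3 -0.13; 1 1.2 2.9 7.5 -0.13; 1 1.2 2.9 12 -0.13; 1 1.2 2.9 16 -0.13; 1 1.2 2.9 20 -0.13"}}

```text
clock: 4.05
eef_pos: [0.5062, 0.2109, 0.1297]
tool_rot: [0.631, 0.776, 0.0, 0.0]
ft_force: [-0.0, 0.4, -0.3]
grip_width: -0.0002
grasp_force: 0.0
```

Request:
{"op": "send_rows", "data": {"motion": "1 0 0 2.5 0; 1 0 0 5 0; 1 0 0 5 0; 1 0 0 5 0; 1 0 0 5 0"}}

```text
clock: 4.55
eef_pos: [0.5077, 0.2115, 0.0831]
tool_rot: [0.631, 0.776, 0.001, 0.001]
ft_force: [0.1, -0.5, 0.6]
grip_width: -0.0
grasp_force: 0.0
```

```bash
cat >> h.py <<'E'
def stand():
    o=bot.get_obs();d=np.array(o['eef_pos'])-[.5862,.2684,0];c,s=np.cos(.21),np.sin(.21);F=np.array(o['ft_force'])
    print(o['clock'],'stand xy mm',1e3*(c*d[0]+s*d[1]),1e3*(-s*d[0]+c*d[1]),'z',o['eef_pos'][2],'F along',c*F[0]+s*F[1],F,'yaw',2*np.arctan2(o['tool_rot'][1],o['tool_rot'][0]))
E
python3 - <<'E'
from h import *
stand();snap('wrist','w2.png')
E
```

```text
4.55 stand xy mm -88.5912657842489 -39.26853418479993 z 0.0830535973735123 F along 0.021351307275189968 [ 0.12954671 -0.50537     0.62767957] yaw 1.77641491551518
```

View pics/w2.png

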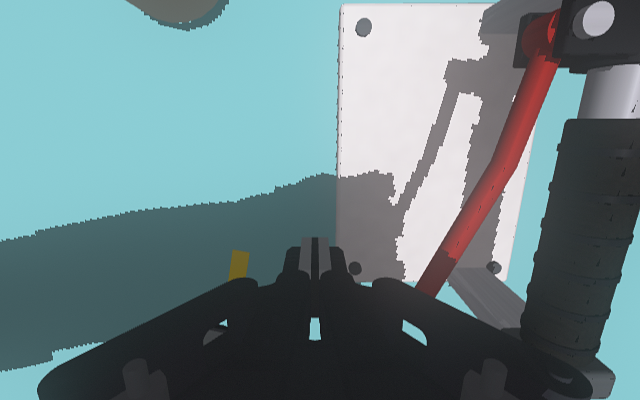

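The fingers at (315,260) stand on the robot's side of the lever, with nothing between. Now I'll push in gently.

Request:
{"op": "send_rows", "data": {"motion": "1 0 0.8 0 0; 1 0 1.6 0 0; 1 0 2.4 0 0; 1 0 3.0 0 0; 1 0 3.5 0 0"}}

```text
clock: 5.1
eef_pos: [0.5415, 0.2183, 0.0812]
tool_rot: [0.631, 0.776, 0.0, 0.0]
ft_force: [-0.1, 0.2, 0.3]
grip_width: 0.0001
grasp_force: 0.0
```

Request:
{"op": "send_rows", "data": {"motion": "1 0 0.4 0 0; 1 0 0.8 0 0; 1 0 1.2 0 0; 1 0 1.6 0 0; 1 0 1.6 0 0"}}

```text
clock: 5.6
eef_pos: [0.5562, 0.2212, 0.0808]
tool_rot: [0.631, 0.776, -0.001, -0.0]
ft_force: [-2.9, -1.6, -0.9]
grip_width: -0.0003
grasp_force: 1.3
```

```bash
python3 - <<'E'
from h import *
stand();snap('wrist','w3.png')
E
```

```text
5.6 stand xy mm -39.20596989441449 -39.892759124580316 z 0.0808143964350389 F along -3.176874159798572 [-2.9169633 -1.5542264 -0.9172718] yaw 1.7765971601789095
```

View pics/w3.png

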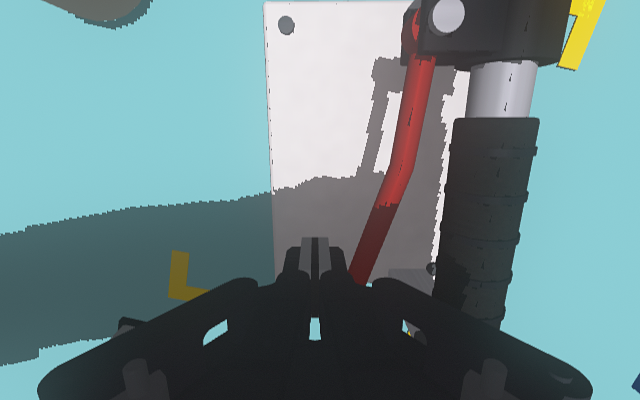

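The finger's back is on the lever (near (355,280)) at about 3 N and is moving it. I'll keep pushing in small steps and watch the force.

Request:
{"op": "send_rows", "data": {"motion": "1 0 0.4 0 0; 1 0 0.7 0 0; 1 0 1.0 0 0; 1 0 1.2 0 0; 1 0 1.4 0 0"}}

```text
clock: 6.15
eef_pos: [0.57, 0.224, 0.0811]
tool_rot: [0.631, 0.776, -0.0, -0.0]
ft_force: [-4.5, -3.2, -0.5]
grip_width: 0.0001
grasp_force: 2.0
```

```bash
python3 -c "
from h import *
stand()"
```

```text
6.15 stand xy mm -25.12333045616133 -40.04064575126902 z 0.08114270620432534 F along -5.087422540457784 [-4.51377564 -3.22752923 -0.49669917] yaw 1.7765503853005888
```

Request:
{"op": "send_rows", "data": {"motion": "1 0 0.2 0 0; 1 0 0.3 0 0; 1 0 0.4 0 0"}}

```text
clock: 6.45
eef_pos: [0.5716, 0.2242, 0.0809]
tool_rot: [0.631, 0.776, -0.002, -0.001]
ft_force: [-10.6, -4.7, 2.7]
grip_width: -0.0
grasp_force: 5.4
```

```bash
python3 -c "
from h import *
stand()"
```

```text
6.45 stand xy mm -23.513186444573993 -40.197038893834424 z 0.08091340395883218 F along -11.312804825030549 [-10.55573611  -4.74416702   2.71659725] yaw 1.7766293557760382
```

The force jumped to 11 N while the lever barely moved, so it seems to be at a stop, at about 0.24 rad. I'll hold there and look at the gap.

Request:
{"op": "send_rows", "data": {"motion": "1 0 0 0 0; 1 0 0 0 0; 1 0 0 0 0; 1 0 0 0 0; 1 0 0 0 0"}}

```text
clock: 6.95
eef_pos: [0.5714, 0.2242, 0.0809]
tool_rot: [0.631, 0.776, -0.002, -0.001]
ft_force: [-9.5, -4.1, 1.7]
grip_width: -0.0003
grasp_force: 4.8
```

```bash
python3 - <<'E'
from h import *
stand();a=snap('wrist','w4.png');b=vision.camera('top')[170:245,180:280]
s=vision.camera('scene')[150:270,350:500]
im=np.vstack([cv2.resize(b,(600,300)),cv2.resize(s,(600,300))]) if 0 else np.hstack([cv2.resize(b,(400,300)),cv2.resize(s,(375,300))])
im=np.vstack([im,np.pad(cv2.resize(a[:280,200:640],(471,300)),((0,0),(0,304),(0,0)))])
cv2.imwrite('pics/c4.png',im[...,::-1])
E
```

```text
6.95 stand xy mm -23.689279811844397 -40.16694942564399 z 0.08093148839630421 F along -10.171128744491602 [-9.53115395 -4.07447921  1.7126806 ] yaw 1.7766806054981945
```

View pics/c4.png

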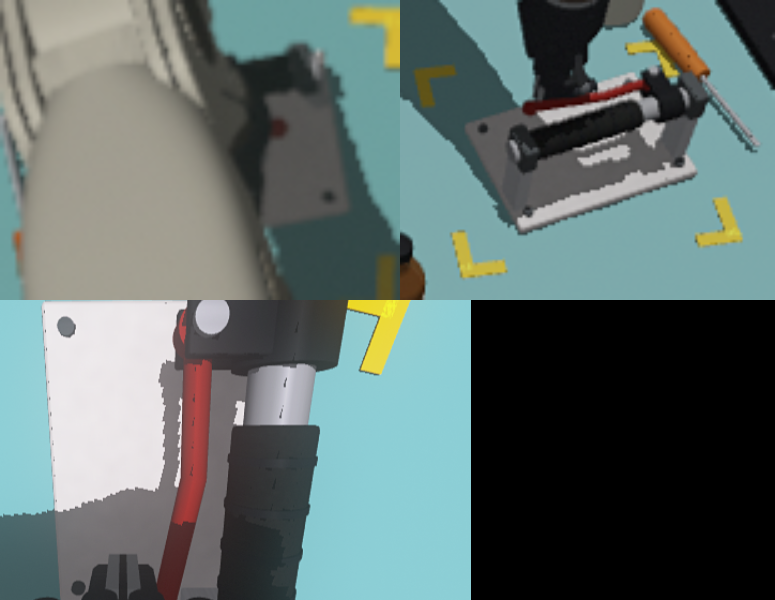

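The lever stands clearly off the grip. I'll push slightly harder and hold, to confirm it's the hard stop.

Request:
{"op": "send_rows", "data": {"motion": "1 0 0.1 0 0; 1 0 0.2 0 0; 1 0 0.2 0 0; 1 0 0.2 0 0; 1 0 0.2 0 0"}}

```text
clock: 7.6
eef_pos: [0.5718, 0.2242, 0.0808]
tool_rot: [0.631, 0.776, -0.004, -0.002]
ft_force: [-13.3, -4.6, 4.7]
grip_width: 0.0001
grasp_force: 6.8
```

```bash
python3 -c "
from h import *
stand()"
```

```text
7.6 stand xy mm -23.32973858646462 -40.240219243117636 z 0.08080833231419385 F along -13.966759756421663 [-13.30456699  -4.57873161   4.71191734] yaw 1.7767616764330736
```

It's a hard stop at about 0.24 rad: 4 N more moved it only 0.4 mm. So the lever is sound and green is right. I'll release it and back off.

Request:
{"op": "send_rows", "data": {"motion": "1 0 -0.8 0 0; 1 0 -1.8 0 0; 1 0 -3 0 0; 1 0 -4.5 0 0; 1 0 -6.5 0 0"}}

```text
clock: 8.1
eef_pos: [0.5148, 0.2138, 0.0826]
tool_rot: [0.63, 0.776, 0.003, 0.001]
ft_force: [-0.4, 0.8, 0.4]
grip_width: -0.0005
grasp_force: 0.0
```

Request:
{"op": "send_rows", "data": {"motion": "1 0 -0.5 -4 0; 1 0 -0.5 -8 0; 1 0 -0.5 -12 0; 1 0 -0.5 -12 0; 1 0 -0.5 -12 0"}}

```text
clock: 8.6
eef_pos: [0.5098, 0.2126, 0.2038]
tool_rot: [0.631, 0.776, 0.004, 0.002]
ft_force: [0.4, 0.4, -0.5]
grip_width: 0.0
grasp_force: 0.0
```

```bash
python3 - <<'E'
from h import *
np.set_printoptions(precision=4,suppress=True)
o=bot.get_obs();p=np.array(o['eef_pos']);Rm=R.from_quat(o['tool_rot']).as_matrix();stand()
# move so TCP is 5 cm short (towards -toolx) of green
g=np.array([.442,.048,.2]);t=g-Rm[:,0]*.05
print('to view pose cm',100*(Rm.T@(t-p)))
E
```

```text
8.6 stand xy mm -86.34934262346148 -38.684760785881856 z 0.20381819095415799 F along 0.5001932521432906 [ 0.4202  0.428  -0.4506] yaw 1.7771839252098125
to view pose cm [-19.7182 -10.0122   0.2748]
```

Request:
{"op": "send_rows", "data": {"motion": "1 -4.4 -2.2 0 0; 1 -8.8 -4.4 0 0; 1 -13.2 -6.6 0 0; 1 -17.6 -8.8 0 0; 1 -19.7 -10 0 0"}}

```text
clock: 9.1
eef_pos: [0.4485, -0.0048, 0.2001]
tool_rot: [0.632, 0.775, -0.001, -0.0]
ft_force: [0.1, -0.5, -0.5]
grip_width: -0.0006
grasp_force: 0.0
```

Request:
{"op": "send_rows", "data": {"motion": "1 0 0 0 0; 1 0 0 0 0"}}

```text
clock: 9.3
eef_pos: [0.4499, -0.0022, 0.2006]
tool_rot: [0.631, 0.776, 0.0, -0.0]
ft_force: [0.8, 0.1, 0.0]
grip_width: 0.0
grasp_force: 0.0
```

```bash
python3 - <<'E'
from h import *
np.set_printoptions(precision=4,suppress=True)
a=snap('wrist','w5.png');M=model('wrist')
o=bot.get_obs();p=np.array(o['eef_pos']);Rm=R.from_quat(o['tool_rot']).as_matrix();print(p,o['clock'])
for b in boxes_of('wrist','green_top')[:3]: print(b['conf'],b['rect'])
h=cv2.cvtColor(a,cv2.COLOR_RGB2HSV);m=((h[...,0]>45)&(h[...,0]<75)&(h[...,1]>150)).astype(np.uint8)
n,l,s,c=cv2.connectedComponentsWithStats(m);k=1+np.argmax(s[1:,4]);print(s[k],c[k])
g=px2w(0,*c[k],.063,M);print(g,'move cm',100*(Rm.T@(g-p)))
E
```

```text
[ 0.4502 -0.0016  0.2007] 9.35
0.8 [321.0, 135.9, 35.3, 33.3]
[305 123  33  29 421] [321.8741 141.3302]
[0.4476 0.0466 0.063 ] move cm [ 4.7624  0.7355 13.7759]
```

View pics/w5.png

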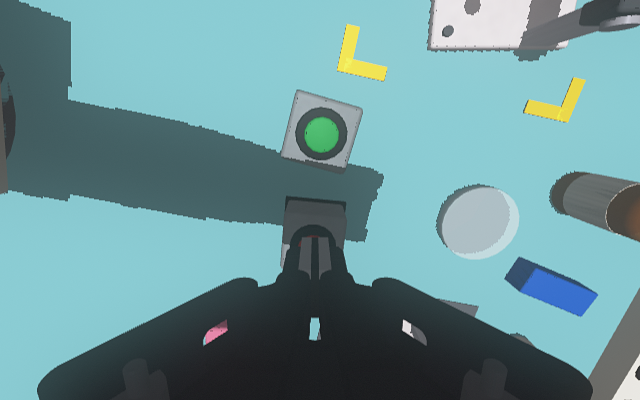

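The green button's disc is centred at (321,135), and the red box is hidden under the fingers. I'll move over green at this height, then descend.

Request:
{"op": "send_rows", "data": {"motion": "1 2.7 0.4 0 0; 1 5.3 0.7 0 0; 1 5.3 0.7 3 0; 1 5.3 0.7 7 0; 1 5.3 0.7 11 0"}}

```text
clock: 9.9
eef_pos: [0.4469, 0.0532, 0.0904]
tool_rot: [0.629, 0.777, 0.001, 0.001]
ft_force: [-0.3, -0.4, -0.0]
grip_width: -0.0002
grasp_force: 0.0
```

```bash
python3 - <<'E'
from h import *
stand();a=vision.camera('scene')[110:250,230:430];b=vision.camera('wrist')[120:400,160:480]
print(bot.get_obs()['eef_pos'])
cv2.imwrite('pics/c6.png',np.hstack([cv2.resize(a,(430,300)),cv2.resize(b,(343,300))])[...,::-1])
E
```

```text
9.9 stand xy mm -181.13609533349515 -181.4377566334232 z 0.09041554554702383 F along -0.37669470256475507 [-0.28944144 -0.44906492 -0.00924559] yaw 1.7803316053544294
[0.4412441  0.0521506  0.08651372]
```

View pics/c6.png

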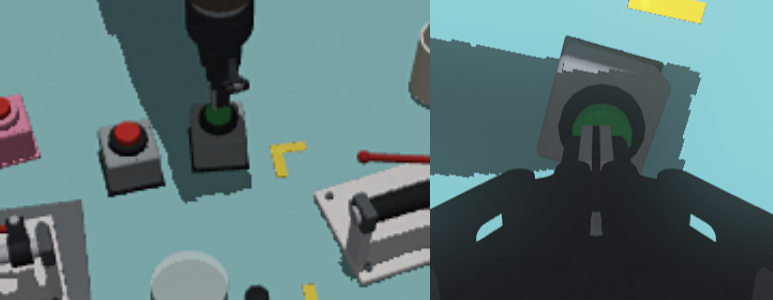

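The fingertips are over the green button, within a few mm. I'll shift slightly and press down slowly.

Request:
{"op": "send_rows", "data": {"motion": "1 0 0.3 0.6 0; 1 0 0.3 1.1 0; 1 0 0.3 1.5 0; 1 0 0.3 1.9 0; 1 0 0.3 1.9 0"}}

```text
clock: 10.5
eef_pos: [0.4503, 0.0521, 0.0732]
tool_rot: [0.631, 0.776, 0.001, 0.001]
ft_force: [0.2, 1.1, 2.9]
grip_width: -0.0001
grasp_force: 1.6
```

Request:
{"op": "send_rows", "data": {"motion": "1 0 0 0.2 0; 1 0 0 0.4 0; 1 0 0 0.6 0; 1 0 0 0.6 0; 1 0 0 0.6 0"}}

```text
clock: 11.0
eef_pos: [0.4505, 0.0522, 0.0705]
tool_rot: [0.631, 0.776, 0.002, 0.002]
ft_force: [-6.6, 0.7, 29.9]
grip_width: 0.0001
grasp_force: 15.3
```

It bottomed at z = 0.0705 with 30 N. I'll release in steps to check that the travel was about 6 mm.

Request:
{"op": "send_rows", "data": {"motion": "1 0 0 -0.5 0; 1 0 0 -0.7 0; 1 0 0 -0.7 0"}}

```text
clock: 11.3
eef_pos: [0.4496, 0.0519, 0.074]
tool_rot: [0.631, 0.776, 0.001, 0.001]
ft_force: [2.0, 0.7, 2.4]
grip_width: 0.0002
grasp_force: 1.4
```

Request:
{"op": "send_rows", "data": {"motion": "1 0 0 -0.2 0; 1 0 0 -0.2 0; 1 0 0 -0.2 0"}}

```text
clock: 11.6
eef_pos: [0.4486, 0.0516, 0.075]
tool_rot: [0.631, 0.776, -0.0, -0.0]
ft_force: [2.2, 0.2, 2.2]
grip_width: -0.0002
grasp_force: 1.1
```

Request:
{"op": "send_rows", "data": {"motion": "1 0 0 -0.2 0; 1 0 0 -0.2 0; 1 0 0 -0.2 0"}}

```text
clock: 11.9
eef_pos: [0.4481, 0.0517, 0.077]
tool_rot: [0.631, 0.776, -0.001, -0.0]
ft_force: [0.1, -0.5, 0.5]
grip_width: 0.0001
grasp_force: 0.6
```

Contact was lost near 0.0765, so the travel was about 6 mm, a full press. I'll lift clear.

Request:
{"op": "send_rows", "data": {"motion": "1 0 0 -3 0; 1 0 0 -7 0; 1 0 0 -11 0; 1 0 0 -14 0; 1 0 0 -14 0"}}

```text
clock: 12.4
eef_pos: [0.4508, 0.0522, 0.2212]
tool_rot: [0.631, 0.776, 0.003, 0.002]
ft_force: [1.4, 0.5, -1.2]
grip_width: 0.0002
grasp_force: 0.0
```

```bash
python3 - <<'E'
from h import *
o=bot.get_obs();print(o['eef_pos'],o['ft_force']);snap('scene','s9.png')
print(workorder.job_done())
E
```

```text
[0.45075371 0.05215901 0.22123988] [ 1.39634201  0.52174361 -1.17476432]
the job is handed in; nothing more can be done
None
```

The lever between the yellow marks stopped clearly short of its bar (about 0.24 rad), so after holding it for about a second and letting it back I pressed the green button fully and handed the job in; the hand-in returned no verdict.

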